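# Click the rod rest into its spring socket at the glassworker's bench

## Robot

A 7-joint arm with a two-finger parallel gripper is mounted at the origin on the work surface. World frame = base frame: x ahead of the robot, y to its left, z up, the work surface at z = 0. Lengths are in m, angles in rad, forces in N, time in s.
With the tool pointing down it reaches from about 0.4 to 0.875 m from the base axis. Payload 19.3 kg.
Tool frame: the origin (TCP) lies on the centre line of the jaws, within the pads' length; the fingertips stand 14 mm ahead of it and the grasp point (between the pads) lies 5 mm behind it (bot.tip_extent is the distance from the TCP to the fingertips, in m); z points along the fingers, y is the line along which they close (so a half turn about z gives the same grasp; the last joint's range is limited). The gripper opens to 85 mm and grips with 20 to 120 N. Pads are 22 mm wide; open, the fingers measure 114 mm over their backs; the gripper's body (76 mm by 85 mm) begins 54 mm behind the grasp point. The pads swing forward as they close: fully open they stand 13 mm farther back than shut.
Start: joints at [1.201, 0.521, -0.036, 1.599, 0.021, 1.021, -0.113], TCP at [0.185, -0.597, 0.245] pointing down, gripper open.
Joint ranges: [-2.91, 2.91], [-0.3, 2.13], [-1.5, 1.42], [0.17, 2.43], [-1.26, 4.41], [0.16, 1.93], [-2.52, 2.52]. Speed limits (rad/s): [1.89, 1.89, 2.39, 2.39, 3.01, 3.01, 3.01].

## Interface

Orientations are given as [roll, pitch, yaw] about the fixed x, y, z axes, in that order (R = Rz(yaw) Ry(pitch) Rx(roll)).
In Python, from workcell import monitor, grab_frame, camera_model, bot gives the robot as it stands.
- The arm moves only by the tool move_arm, never from a script. Its argument "moves" is a list of rows, each a list of 4 numbers: the shift along the world's x, y, z in mm, then the turn about the world's z in rad. A call has 1 to 12 rows; each row is the pose to reach, as a shift and turn from the pose commanded when the call began; what a row does not reach only later rows make up. A row lasts 1/8 s, in which the tool goes at most 62.5 mm and 10.7 degrees, less where a joint would pass 70% of its speed; a pose out of reach is approached as far as the arm can. A call with a gripper value outside its range is refused whole. "gripper" is the opening, from 0 (shut) to 1 (fully open), set as the call begins (left out, the last holds). The fingers move at their own pace and stop on an object; "newtons" is the grip in N (left out, the last holds). Time passes only in rows, so rows that repeat a pose let the fingers close. It gives the time, the measured TCP pose, the force, the opening and the grip force at its end, in the units of the state.
- monitor.observe(): the state, without advancing time (a new reading comes with each control period).
- grab_frame(name): name is "scene" or "top" or "wrist"; returns the picture (480x640x3 uint8, blue, green, red); there is no depth.
- camera_model(name): a dict with "vfov" (degrees; the focal length in pixels is half the picture's height over the tangent of half this angle, whatever the lens; pixels are square), "cx", "cy" (the principal point, pixels), "R" (3x3) and "t" (3): a world point X has camera coordinates R X + t; the wrist camera has in their place "T_tool_cam" (4x4, takes a point from camera to tool coordinates, whose origin is the TCP and whose axes are the flange's). Camera axes: x right, y down, z forward; pixel columns grow to the right and rows downward; lengths in m; the calibration is good to about 2 mm. A picture is of the moment at which its call begins: read the wrist's pose just before it. camera_model takes no time and is no camera call.
- bot.job_done(): hands the job in; it is judged then, once.
The state is a dict: "clock": time; "qpos": joint angles; "qd": joint speeds; "joint_efforts": joint torques, N m; "position": TCP position; "tool_rot": TCP orientation; "force": force on the tool from outside, world axes, zero at the start; "moment": the same for the moment, N m; "grip_width": finger opening in m; "finger_force": force on a finger pad.
Only numpy, scipy, OpenCV 4.12 (cv2) and the standard library are available. Lean on these libraries where they do the work, as an engineer would, in place of code of your own. Each camera call takes 0.05 s, during which the arm holds its last target. There are 200 camera calls.

## Task

Draw the steel rod rest (the post with a V-notched head) up out of its wooden holder, stand it in the spring socket of the dark round base and press it down until it clicks and its collar sits fully on the socket's rim, upright. Keep pressing it down after the click and finish like that, still gripping the rod rest and pushing it firmly onto the base; do not let go. Leave the other things on the bench where they are.

Things in the scene. Friction and masses are not known exactly. Their poses are not given: they have to be found in the camera images.
- rod_rest: Upright steel post, 168 mm long, 0.16 to 0.26 kg. Origin on its axis at the underside of its collar (36 mm diameter, 6 mm thick), z up. Shaft 12 mm diameter up to z = 80 mm, then a flat head 36 mm along x, 14 mm thick along y, solid from z = 80 to 100 mm, with two prongs above forming a V notch up to z = 120 mm (46 mm over the tips along x). May be set into the base at any yaw
- grip (a point): point to grip on the rod rest: on its axis in the solid part of the head, 92 mm above the collar's underside; axes as the rod rest's. Grip across the 14 mm thickness (fingers closing along y)
- spigot_tip (a point): lowest point of the rod rest's round spigot, 48 mm below the collar's underside. The spigot is 16 mm in diameter with a snap groove 26 to 38 mm below the collar and a conical nose 7 mm long, 9 mm in diameter at the tip. At the start it hangs loosely in the holder's bore, the collar resting on the holder's rim
- holder: fixed turned wooden holder in which the rod rest stands: 68 mm foot, round body 52 mm diameter, 70 mm high, bore 24 mm diameter and about 58 mm deep. Origin at the centre of its underside, z up
- holder_mouth (a point): centre of the holder's top rim, 70 mm above the bench
- base: fixed dark steel base: disc 110 mm diameter, 10 mm thick, with a round hub 48 mm diameter rising to 60 mm above the bench. Origin at the centre of its underside, z up. Vertical bore 20 mm diameter, 50 mm deep, opened to 26 mm in the top 4 mm. Three spring plungers (brass stubs on the hub) push round noses into the bore 32 mm below the rim
- socket_mouth (a point): centre of the socket's rim, 60 mm above the bench; when home the collar's underside is here. On the way in the plungers resist from about 15 mm above home; a peak of 7 to 14 N at 6 to 12 mm, then the force drops suddenly as they snap into the groove and even draw the post down by a few N, until the collar lands hard on the rim
- seat: the steel ring that forms the socket's top rim, 48 mm outside and 26 mm inside diameter, 4 mm high, fixed to the base; origin on the axis at its underside, 56 mm above the bench. Only the collar can rest on it
- reamer: bystander: reamer with a round bulging wooden handle (30 mm diameter, 68 mm long) standing in a second holder of the same shape; origin on its axis at the handle's underside, 70 mm above the bench
- beaker: bystander: small open glass beaker, 48 mm diameter, 55 mm high; origin at the centre of its underside
- stopper: bystander: glass stopper, 28 mm diameter, 48 mm high; origin at the centre of its underside
- paddle: bystander: flat graphite paddle with a wooden handle, about 170 mm long, 40 mm wide, lying on the bench; origin between blade and handle on the underside
- file: bystander: wooden-handled hand tool 190 mm long, lying on the bench
- jar: bystander: brown glass jar with metal lid, 48 mm diameter, 60 mm high; origin at the centre of its underside
Things that resemble listed ones, but are neither listed nor needed, are in the scene too. Leave any green or yellow look-alike of the holder alone.

How it is judged:
On the way:
1. the gripped rod rest is drawn upright, wholly out of its holder (z of spigot_tip in the frame of holder_mouth above 0.003 m and angle between rod_rest's own z axis and vertical below 0.35 rad and contact force between the fingers and rod_rest above 5 N), for 0.1 s.
At the end, for the whole second after the job is handed in: Snapped home and still: collar underside within 2 mm of the socket rim, axis within 4 mm of the socket's, within 0.07 rad of upright; still gripped (over 15 N between fingers and rod rest) and still pressed down (over 5 N between collar and seat ring) (z of rod_rest in the frame of socket_mouth between -0.003 and 0.002 m and horizontal distance between rod_rest and socket_mouth below 0.004 m and angle between rod_rest's own z axis and vertical below 0.07 rad and contact force between rod_rest and seat above 5 N and contact force between the fingers and rod_rest above 15 N and linear speed of rod_rest below 0.02 m/s); the arm keeps its last pose, push and grip.
It fails at once if a bystander is knocked over or pushed away (moved more than 30 mm) (distance of any of reamer, beaker, stopper, paddle, file, jar from where it was at the start of the episode above 0.03 m).
It also fails if it takes over 61 s, if anything falls off the work surface, if the arm or the gripper's body presses on something with over 40 N, if the wrist force passes 120 N, or if a joint passes its speed limit or range.

## Working session

There is one attempt and no reset: what is moved stays moved. The work goes in short steps, Python scripts to look and compute and a tool call to move; the robot and the scene stay as the last step left them, time stands still between calls to the robot, and variables do not carry over. Pictures are saved under pics/ and viewed, at most 11 in all, crops included, and the job is handed in when it is done.

Besides the shell and the picture viewer there is one more tool, called in YAML: its name, and indented under it one key for each argument. move_arm: Moves the arm, as the interface text tells. Its arguments: {"type":"object","properties":{"moves":{"type":"array","items":{"type":"array","items":{"type":"number"}}},"gripper":{"type":"number"},"newtons":{"type":"number"}},"required":["moves"]}

```bash
mkdir -p pics; ls
python3 - <<'E'
from workcell import monitor, grab_frame, camera_model, bot
import cv2
for n in ("scene","top"):
    cv2.imwrite(f"pics/{n}0.png",grab_frame(n))
    m=camera_model(n); print(n,m)
s=monitor.observe(); print(s)
print(camera_model("wrist"))
E
```

```text
pics
scene {'vfov': 46.462007495620846, 'cx': 311.86043066843723, 'cy': 250.18688872872895, 'R': array([[ 0.09403242,  0.99556808,  0.0014522 ],
       [ 0.59477041, -0.05500681, -0.80201148],
       [-0.79837714,  0.0762788 , -0.59730686]]), 't': array([-0.03992531, -0.22825953,  1.47274369])}
top {'vfov': 54.08959657431185, 'cx': 319.4584057061979, 'cy': 239.68568406849982, 'R': array([[ 0.01670182, -0.99981468,  0.0095736 ],
       [-0.99908987, -0.01706404, -0.03909277],
       [ 0.03924889, -0.00891196, -0.99918972]]), 't': array([-0.02410497,  0.53985605,  1.02349329])}
{'clock': 0.1, 'qpos': array([ 1.20075745,  0.5219544 , -0.03630226,  1.59992145,  0.02124761,
        1.02112433, -0.11278985]), 'qd': array([-0.00115994, -0.00086979,  0.00022437, -0.0025607 ,  0.00035399,
        0.00097592, -0.00025455]), 'joint_efforts': array([ 4.55533736e-03, -9.28491497e+01,  1.98495492e+00, -3.70531905e+01,
        1.82707433e-02,  5.40423556e-03,  5.14092312e-05]), 'position': array([ 0.18446411, -0.59686533,  0.24479417]), 'tool_rot': array([-3.14057807e+00,  1.24587234e-04,  2.99840648e-01]), 'force': array([ 0.25589935,  0.22435875, -0.45341706]), 'moment': array([-0.01708432,  0.04601352, -0.00488314]), 'finger_force': 0.0, 'grip_width': 0.08515958334452445}
{'vfov': 66.77488319562141, 'cx': 320.63897902765194, 'cy': 237.53386004164514, 'T_tool_cam': array([[-5.19767642e-04, -9.48973719e-01, -3.15354737e-01,
         8.06280587e-02],
       [ 9.99999419e-01, -7.91123972e-04,  7.32472010e-04,
         7.62771744e-04],
       [-9.44581379e-04, -3.15354173e-01,  9.48973579e-01,
        -1.28711075e-01],
       [ 0.00000000e+00,  0.00000000e+00,  0.00000000e+00,
         1.00000000e+00]])}
```

View pics/scene0.png

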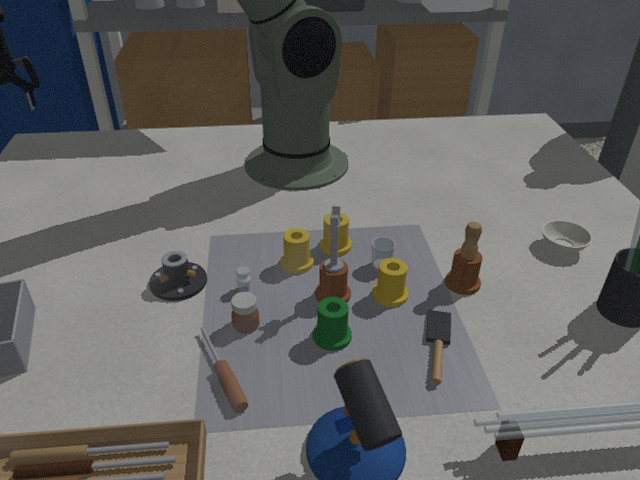

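View pics/top0.png

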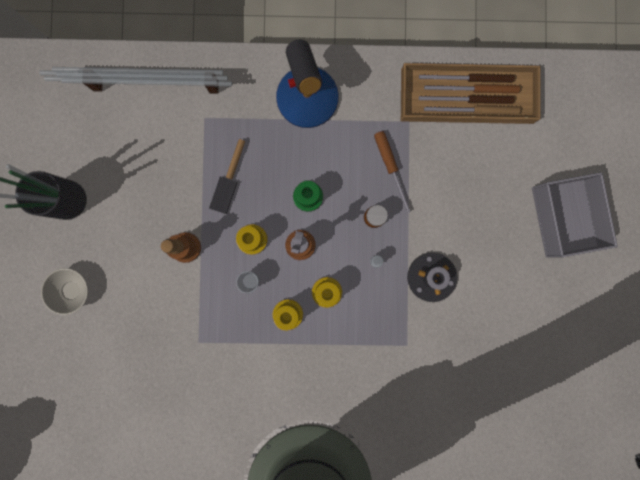

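Seen: the steel post with a V head in a brown holder is at scene (334,265) / top (300,243). The dark base with brass stubs is at scene (177,270) / top (434,277). Things that could be confused with the holder: the reamer's brown holder at top (182,247), the yellow holders at (251,239), (327,292) and (287,315), and the green one at (308,195). Only the one at top (300,243) carries a steel V post. I'll check it in a close crop.

Run:
```python
import cv2,numpy as np
t=cv2.imread("pics/top0.png");s=cv2.imread("pics/scene0.png")
def c(im,x,y,w,h,k): return cv2.resize(im[y:y+h,x:x+w],None,fx=k,fy=k,interpolation=cv2.INTER_CUBIC)
a=np.hstack([c(t,275,220,50,50,8),c(t,409,252,50,50,8)])
cv2.imwrite("pics/crop1.png",a)
b=np.hstack([c(s,300,200,66,110,5),c(s,145,245,66,110,5)])
cv2.imwrite("pics/crop2.png",b)
```

```text
(no output)
```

View pics/crop1.png

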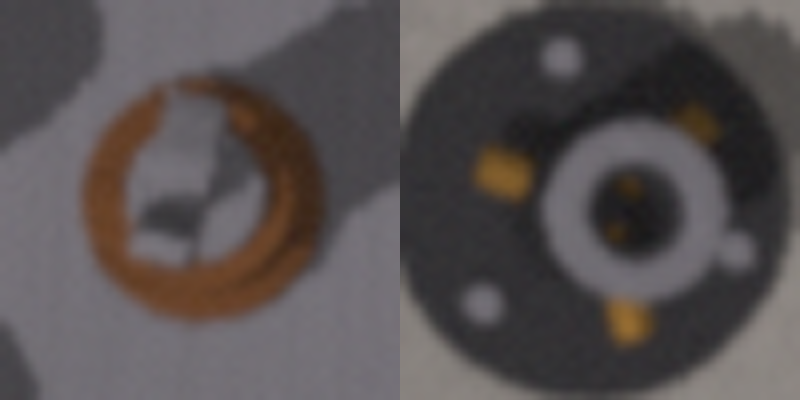

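View pics/crop2.png

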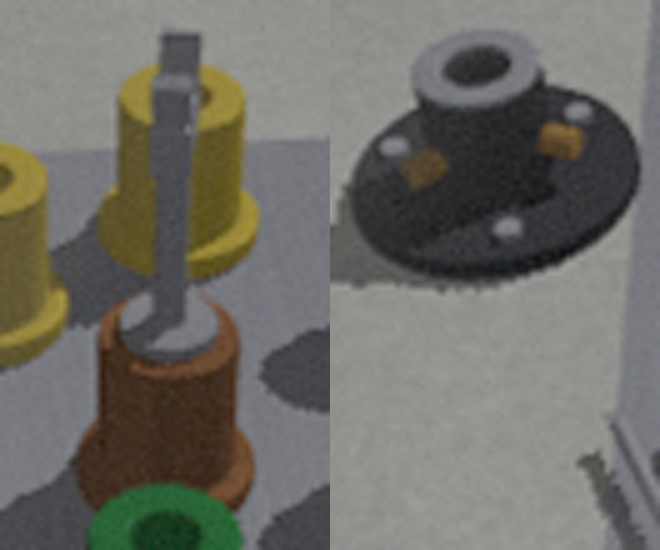

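```bash
cat > h.py <<'E'
import numpy as np, cv2
from scipy.spatial.transform import Rotation as Ro
from workcell import monitor, grab_frame, camera_model, bot
def cam(n,st=None):
    m=camera_model(n); f=240/np.tan(np.radians(m["vfov"]/2)); K=np.array([[f,0,m["cx"]],[0,f,m["cy"]],[0,0,1]])
    if "R" in m: return K,m["R"],m["t"]
    T=np.eye(4); T[:3,:3]=Ro.from_euler("xyz",st["tool_rot"]).as_matrix(); T[:3,3]=st["position"]
    W=np.linalg.inv(T@m["T_tool_cam"]); return K,W[:3,:3],W[:3,3]
def proj(c,X): K,R,t=c; p=K@(R@np.asarray(X,float)+t); return p[:2]/p[2]
def atz(c,uv,z):
    K,R,t=c; d=R.T@np.linalg.inv(K)@np.array([*uv,1.]); C=-R.T@t; return C+d*(z-C[2])/d[2]
E
python3 - <<'E'
from h import *
t,s=cam("top"),cam("scene")
print("seat",atz(t,(437.8,277.8),.06),atz(s,(174,258.2),.06))
print("collar",atz(s,(333.4,265),.076))
a=atz(t,(298.3,231.5),.19);b=atz(t,(294.6,251.7),.19);print("tips",a,b,(a+b)/2,np.hypot(*(a-b)[:2]))
print("holder rim",atz(t,(299.4,244),.07))
E
```

```text
seat [ 0.4626482  -0.26356479  0.06      ] [ 0.46556274 -0.2628045   0.06      ]
collar [0.53358801 0.02842528 0.076     ]
tips [0.54737986 0.02533737 0.19      ] [0.51054811 0.03137247 0.19      ] [0.52896398 0.02835492 0.19      ] 0.037322921427512194
holder rim [0.52820151 0.02695132 0.07      ]
```

move_arm:
  moves:
    - [35,42,20,-0.06]
    - [70,84,40,-0.12]
    - [105,125,55,-0.18]
    - [140,167,55,-0.24]
    - [175,209,55,-0.3]
    - [210,250,55,-0.36]
    - [245,292,55,-0.42]
    - [280,334,55,-0.46]
    - [280,334,55,-0.46]
    - [280,334,55,-0.46]

```text
clock: 1.35
position: [0.4642, -0.2634, 0.3001]
tool_rot: [3.141, 0.001, -0.16]
force: [-0.5, -0.1, 0.8]
grip_width: 0.0855
finger_force: 0.0
```

Run:
```python
from h import *
import json
s=monitor.observe(); f=grab_frame("wrist"); cv2.imwrite("pics/w1.png",f)
json.dump({k:list(s[k]) for k in("position","tool_rot")},open("w1.json","w"))
c=cam("wrist",s); print(s["position"],s["tool_rot"],s["clock"],proj(c,(.464,-.263,.06)))
```

```text
[ 0.46418899 -0.26339437  0.30005286] [ 3.14139666e+00  6.77855972e-04 -1.59965838e-01] 1.35 [319.09522317 199.56045454]
```

move_arm:
  moves:
    - [10,45,10,0]
    - [20,90,20,0]
    - [30,130,30,0]
    - [40,175,30,0]
    - [50,220,30,0]
    - [60,260,30,0]
    - [66,291,30,0]
    - [66,291,30,0]
    - [66,291,30,0]

```text
clock: 2.52
position: [0.5304, 0.0263, 0.3302]
tool_rot: [3.141, 0.0, -0.162]
force: [-0.8, -0.0, 0.3]
grip_width: 0.0855
finger_force: 0.0
```

Run:
```python
from h import *
import json
s=monitor.observe(); f=grab_frame("wrist"); cv2.imwrite("pics/w2.png",f)
json.dump({k:list(s[k]) for k in("position","tool_rot")},open("w2.json","w"))
c=cam("wrist",s); print(s["position"],s["tool_rot"],s["clock"],s["force"],proj(c,(.53,.0275,.19)))
a=cv2.imread("pics/w1.png")
cv2.imwrite("pics/w12.png",cv2.resize(np.hstack([a[:,100:540],f[:,100:540]]),(800,436)))
```

```text
[0.53043318 0.02630269 0.33021281] [ 3.14102302e+00  1.11503364e-04 -1.62097649e-01] 2.525 [-0.8277419  -0.01766975  0.34087273] [317.72570737 228.16147993]
```

View pics/w12.png

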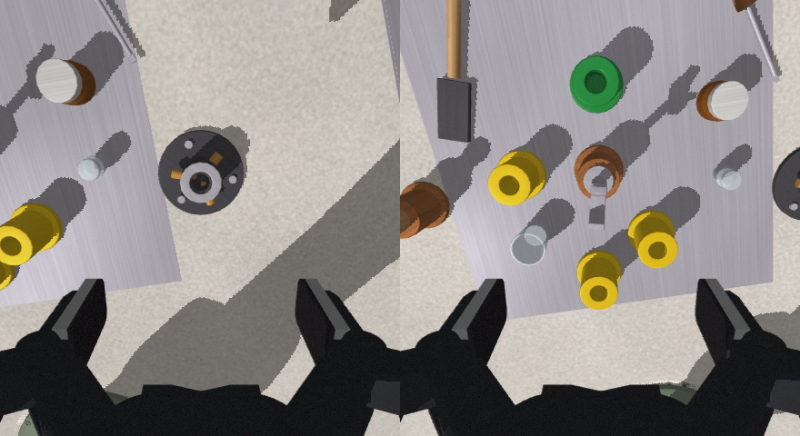

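Both wrist views confirm the positions: ring near w1 (320,200), post near w2 (317,210). I'll enlarge both for precision.

Run:
```python
import cv2,numpy as np
a=cv2.imread("pics/w1.png");f=cv2.imread("pics/w2.png")
c=lambda im,x,y,w,h:cv2.resize(im[y:y+h,x:x+w],None,fx=5,fy=5,interpolation=cv2.INTER_CUBIC)
cv2.imwrite("pics/c3.png",np.hstack([c(a,282,150,76,110),c(f,280,150,76,110)]))
```

```text
(no output)
```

View pics/c3.png

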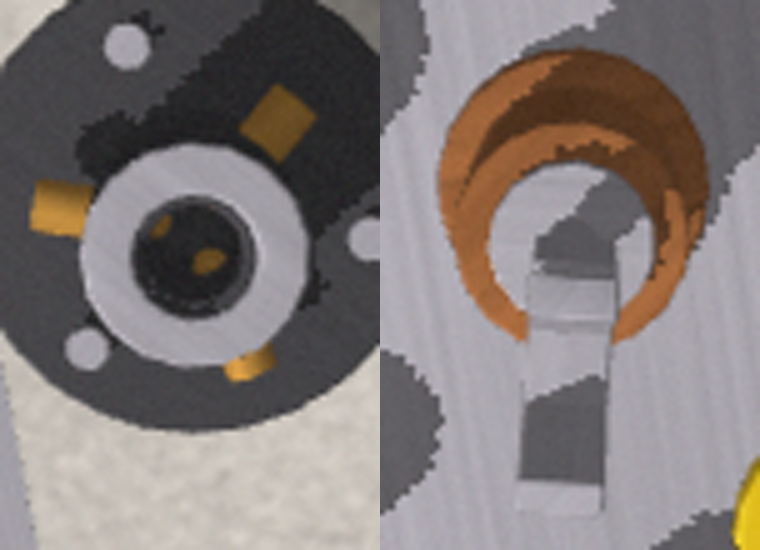

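Run:
```python
from h import *
import json
w=[cam("wrist",json.load(open(f"w{i}.json"))) for i in(1,2)]
p=lambda x,y:(280+(x-380)/5-.4,150+y/5-.4)
q=lambda x,y:(282+x/5-.4,150+y/5-.4)
print("seat",atz(w[0],q(194.5,255),.06), "diam",np.linalg.norm(atz(w[0],q(80,255),.06)-atz(w[0],q(309,255),.06)))
print("collar",atz(w[1],p(572,246),.076),"diam",np.linalg.norm(atz(w[1],p(488,246),.076)-atz(w[1],p(656,246),.076)))
a=atz(w[1],p(571.5,282),.19);b=atz(w[1],p(560,511),.19);d=a-b
print("tips",a,b,(a+b)/2,np.hypot(*d[:2]),np.arctan2(d[1],d[0]))
```

```text
seat [ 0.46269073 -0.26425587  0.06      ] diam 0.04727471101958195
collar [0.52830625 0.02814598 0.076     ] diam 0.03595563821884448
tips [0.54725084 0.02449145 0.19      ] [0.51106999 0.03235351 0.19      ] [0.52916041 0.02842248 0.19      ] 0.0370252069815488 -0.2139725017916484
```

move_arm:
  moves:
    - [-2,2,-40,-0.05]
    - [-2,2,-80,-0.05]
    - [-2,2,-110,-0.05]
    - [-2,2,-135,-0.05]
    - [-2,2,-155,-0.05]
    - [-2,2,-173,-0.05]
    - [-2,2,-173,-0.05]
    - [-2,2,-173,-0.05]

```text
clock: 3.58
position: [0.5288, 0.0293, 0.158]
tool_rot: [-3.142, -0.001, -0.211]
force: [0.5, -0.8, -0.0]
grip_width: 0.0857
finger_force: 0.0
```

Run:
```python
from h import *
s=monitor.observe(); f=grab_frame("wrist"); cv2.imwrite("pics/w3.png",f)
c=cam("wrist",s); print(s["position"],s["tool_rot"],s["force"],proj(c,(.5287,.0283,.19)),proj(c,(.5287,.0283,.076)))
```

```text
[0.52884436 0.0292641  0.15799567] [-3.14154251e+00 -6.95170687e-04 -2.11136874e-01] [ 0.45132585 -0.81732878 -0.03191075] [321.09888402 381.55579004] [320.64362689 254.60042365]
```

View pics/w3.png

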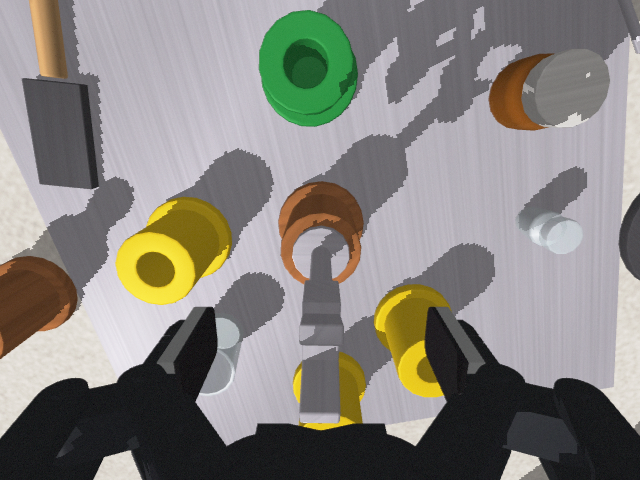

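The head stands midway between the pads, at column 321. I'll close on it now.

move_arm:
  moves:
    - [0,0,0,0]
    - [0,0,0,0]
    - [0,0,0,0]
    - [0,0,0,0]
    - [0,0,0,0]
    - [0,0,0,0]
    - [0,0,0,0]
    - [0,0,0,0]
    - [0,0,0,0]
    - [0,0,0,0]
  gripper: 0
  newtons: 90

```text
clock: 4.88
position: [0.5286, 0.0298, 0.1575]
tool_rot: [3.142, -0.0, -0.21]
force: [-1.1, -0.7, 5.1]
grip_width: 0.0127
finger_force: 88.1
```

move_arm:
  moves:
    - [0,0,10,0]
    - [0,0,22,0]
    - [0,0,38,0]
    - [0,0,55,0]
    - [0,0,70,0]
    - [0,0,80,0]
    - [0,0,80,0]
    - [0,0,80,0]

```text
clock: 5.88
position: [0.5283, 0.0298, 0.2368]
tool_rot: [3.141, 0.001, -0.21]
force: [0.2, -0.5, -2.1]
grip_width: 0.0127
finger_force: 87.6
```

Run:
```python
from h import *
s=monitor.observe(); print(s["position"],s["force"],s["moment"],s["grip_width"],s["finger_force"])
cv2.imwrite("pics/s4.png",grab_frame("scene"))
f=grab_frame("wrist"); cv2.imwrite("pics/w4.png",f)
im=cv2.imread("pics/s4.png")
c=cam("scene");p=proj(c,(*s["position"][:2],s["position"][2]-.09));print(p)
x,y=int(p[0])-55,int(p[1])-75
cv2.imwrite("pics/c4.png",np.hstack([cv2.resize(im[y:y+150,x:x+110],(352,480),interpolation=cv2.INTER_CUBIC),f[:,110:550]]))
```

```text
[0.52832023 0.029811   0.23684326] [ 0.23679371 -0.51572655 -2.11561674] [ 0.01951853 -0.01253536 -0.01830527] 0.012660349975432729 87.64199361205101
[334.81946856 230.82172724]
```

View pics/c4.png

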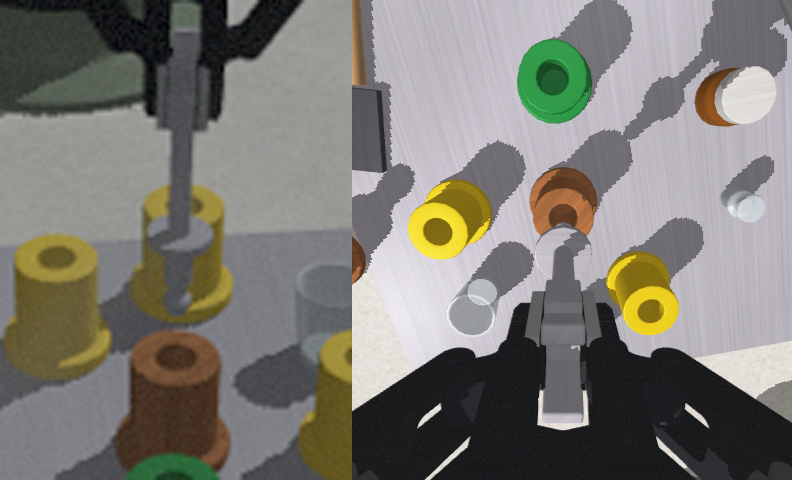

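move_arm:
  moves:
    - [-9,-42,0,0]
    - [-20,-90,0,0]
    - [-31,-138,0,0]
    - [-42,-186,0,0]
    - [-52,-232,0,0]
    - [-60,-270,0,0]
    - [-65,-292,-4,0]
    - [-65.5,-294,-15,0]
    - [-65.5,-294,-20,0]
    - [-65.5,-294,-20,0]
    - [-65.5,-294,-20,0]
    - [-65.5,-294,-20,0]

```text
clock: 7.48
position: [0.4633, -0.2638, 0.2176]
tool_rot: [3.142, -0.0, -0.21]
force: [0.9, 0.7, -1.1]
grip_width: 0.0129
finger_force: 88.0
```

Run:
```python
from h import *
s=monitor.observe(); print(s["clock"],s["position"],s["tool_rot"],s["force"],s["grip_width"],s["finger_force"])
f=grab_frame("wrist"); cv2.imwrite("pics/w5.png",f); im=grab_frame("scene")
c=cam("wrist",s); P=s["position"]
print("exp collar top",proj(c,(*P[:2],P[2]-.081)),"seat exp",proj(c,(.4627,-.2643,.06)))
a=cv2.resize(f[150:300,265:375],(440,600),interpolation=cv2.INTER_CUBIC)
q=proj(cam("scene"),(*P[:2],.09));x,y=int(q[0])-30,int(q[1])-50;print(x,y)
b=cv2.resize(im[y:y+100,x:x+60],(360,600),interpolation=cv2.INTER_CUBIC)
cv2.imwrite("pics/c5.png",np.hstack([a,b]))
```

```text
7.475 [ 0.46331087 -0.26383467  0.21755187] [ 3.14155575e+00 -4.46984887e-04 -2.09712790e-01] [ 0.87510158  0.68146121 -1.12964226] 0.012885914405519729 87.98996731638908
exp collar top [319.05668197 255.24076464] seat exp [320.03000921 222.01778853]
141 194
```

View pics/c5.png

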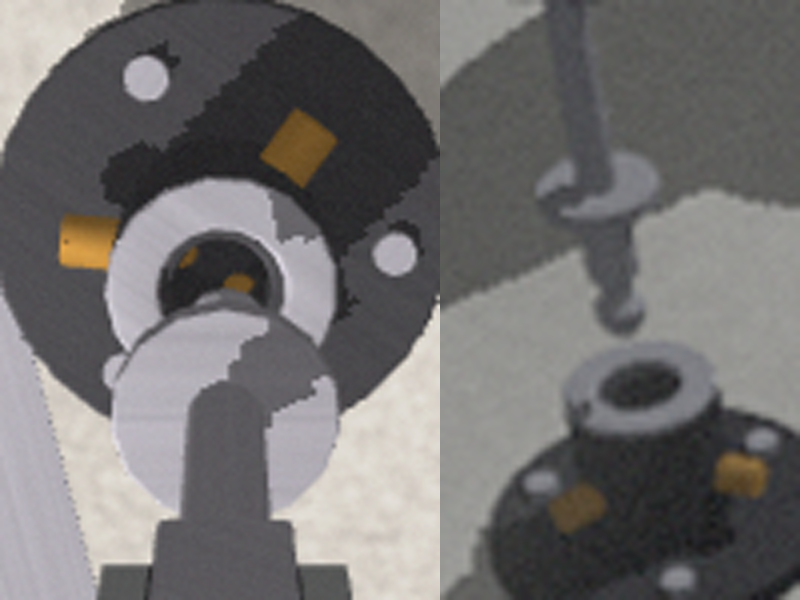

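Run:
```python
from h import *
s=monitor.observe(); c=cam("wrist",s); P=s["position"]; sc=cam("scene")
p=lambda x,y:(265+x/4-.4,150+y/4-.4); q=lambda x,y:(141+(x-440)/6-.4,194+y/6-.4)
zc=P[2]-.081
print("wrist seat",atz(c,p(220.5,291),.06),"collar",atz(c,p(225.5,413),zc),"diam",np.linalg.norm(atz(c,p(112,413),zc)-atz(c,p(339,413),zc)))
print("scene seat",atz(sc,q(643,388),.06),"collar",atz(sc,q(598,187),zc))
v=proj(sc,(*P[:2],zc+.06))-proj(sc,(*P[:2],zc)); w=proj(sc,(*P[:2],zc-.05))-proj(sc,(*P[:2],zc)); print("slope",-v[0]/v[1],-w[0]/w[1])
print(proj(sc,(*P[:2],zc)),q(598,187),"tip exp",proj(sc,(*P[:2],zc-.054)),q(620,325))
```

```text
wrist seat [ 0.46233554 -0.26417274  0.06      ] collar [ 0.4644582  -0.26549238  0.13649765] diam 0.03491938428943475
scene seat [ 0.46584481 -0.26197749  0.06      ] collar [ 0.46711516 -0.26408658  0.13649765]
slope -0.1843001079456843 -0.1843001079456812
[167.22680547 223.53621017] (166.93333333333334, 224.76666666666665) tip exp [171.69809124 247.79710629] (170.6, 247.76666666666665)
```

move_arm:
  moves:
    - [-1.7,1.7,0,0]
    - [-1.7,1.7,-8,0]
    - [-1.7,1.7,-16,0]
    - [-1.7,1.7,-22,0]
    - [-1.7,1.7,-28,0]
    - [-1.7,1.7,-34,0]
    - [-1.7,1.7,-40,0]
    - [-1.7,1.7,-40,0]

```text
clock: 8.57
position: [0.4612, -0.2623, 0.1768]
tool_rot: [-3.141, 0.001, -0.21]
force: [-0.1, 0.1, -1.2]
grip_width: 0.0124
finger_force: 88.0
```

move_arm:
  moves:
    - [0,0,-4,0]
    - [0,0,-8,0]
    - [0,0,-12,0]
    - [0,0,-12,0]
    - [0,0,-12,0]

```text
clock: 9.2
position: [0.4614, -0.2624, 0.1653]
tool_rot: [-3.142, -0.0, -0.21]
force: [-0.9, -0.6, -2.8]
grip_width: 0.0127
finger_force: 88.0
```

Run:
```python
from h import *
s=monitor.observe(); print(s["clock"],s["position"],s["tool_rot"],s["force"],s["moment"])
f=grab_frame("wrist"); cv2.imwrite("pics/w6.png",f); im=grab_frame("scene")
P=s["position"]
a=cv2.resize(f[180:300,265:375],(550,600),interpolation=cv2.INTER_CUBIC)
q=proj(cam("scene"),(*P[:2],.08));x,y=int(q[0])-20,int(q[1])-50;print(x,y)
b=cv2.resize(im[y:y+100,x:x+41],(246,600),interpolation=cv2.INTER_CUBIC)
cv2.imwrite("pics/c6.png",np.hstack([a,b]))
```

```text
9.2 [ 0.46138685 -0.26244206  0.1653416 ] [-3.14158681e+00 -4.92115403e-05 -2.10282878e-01] [-0.92292503 -0.61440168 -2.76709506] [ 0.03338805 -0.08482737 -0.01780411]
152 198
```

View pics/c6.png

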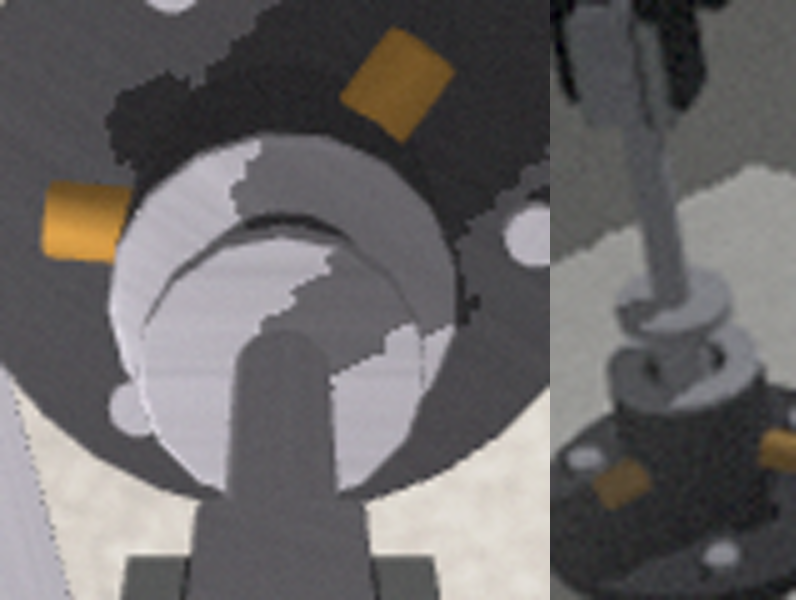

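The collar (centre column 283) is concentric with the ring (283.5). I'll press slowly now.

move_arm:
  moves:
    - [0,0,-2,0]
    - [0,0,-4,0]
    - [0,0,-6,0]
    - [0,0,-8,0]
    - [0,0,-8,0]

```text
clock: 9.93
position: [0.4614, -0.2625, 0.1572]
tool_rot: [3.142, -0.0, -0.21]
force: [0.8, -0.1, 0.8]
grip_width: 0.0128
finger_force: 88.6
```

move_arm:
  moves:
    - [0,0,-1.5,0]
    - [0,0,-3,0]
    - [0,0,-4.5,0]
    - [0,0,-6,0]
    - [0,0,-6,0]

```text
clock: 10.55
position: [0.461, -0.2623, 0.1507]
tool_rot: [-3.141, 0.001, -0.21]
force: [1.4, -1.6, -10.0]
grip_width: 0.0128
finger_force: 87.8
```

The force is pulling the post down, so the plungers have snapped into the groove. I'll go on until the collar lands.

move_arm:
  moves:
    - [0,0,-1,0]
    - [0,0,-2,0]
    - [0,0,-3,0]
    - [0,0,-3,0]

```text
clock: 11.05
position: [0.4613, -0.2624, 0.1483]
tool_rot: [-3.142, 0.0, -0.21]
force: [0.1, -0.2, -1.8]
grip_width: 0.0126
finger_force: 89.0
```

move_arm:
  moves:
    - [0,0,-0.5,0]
    - [0,0,-1,0]
    - [0,0,-1,0]
    - [0,0,-1,0]

```text
clock: 11.55
position: [0.4614, -0.2625, 0.1475]
tool_rot: [3.141, -0.0, -0.21]
force: [-0.5, -0.2, 6.1]
grip_width: 0.0126
finger_force: 90.0
```

move_arm:
  moves:
    - [0,0,-0.7,0]
    - [0,0,-1.4,0]
    - [0,0,-2,0]
    - [0,0,-2,0]
    - [0,0,-2,0]
    - [0,0,-2,0]
  newtons: 110

```text
clock: 12.3
position: [0.4619, -0.2628, 0.1474]
tool_rot: [3.141, -0.002, -0.211]
force: [-10.9, 4.2, 44.9]
grip_width: 0.0126
finger_force: 111.9
```

Run:
```python
from h import *
s=monitor.observe(); print(s["clock"],s["position"],s["tool_rot"],s["force"],s["moment"],s["finger_force"])
f=grab_frame("wrist"); im=grab_frame("scene"); P=s["position"]
a=cv2.resize(f[180:300,265:375],(550,600),interpolation=cv2.INTER_CUBIC)
q=proj(cam("scene"),(*P[:2],.07));x,y=int(q[0])-20,int(q[1])-50
b=cv2.resize(im[y:y+100,x:x+41],(246,600),interpolation=cv2.INTER_CUBIC)
cv2.imwrite("pics/c7.png",np.hstack([a,b]))
```

```text
12.3 [ 0.46191159 -0.26275613  0.14740384] [ 3.14085120e+00 -2.02499130e-03 -2.10513529e-01] [-10.85080197   4.22689624  44.92039732] [1.34970699 2.61536383 0.02961703] 111.86960086226463
```

View pics/c7.png

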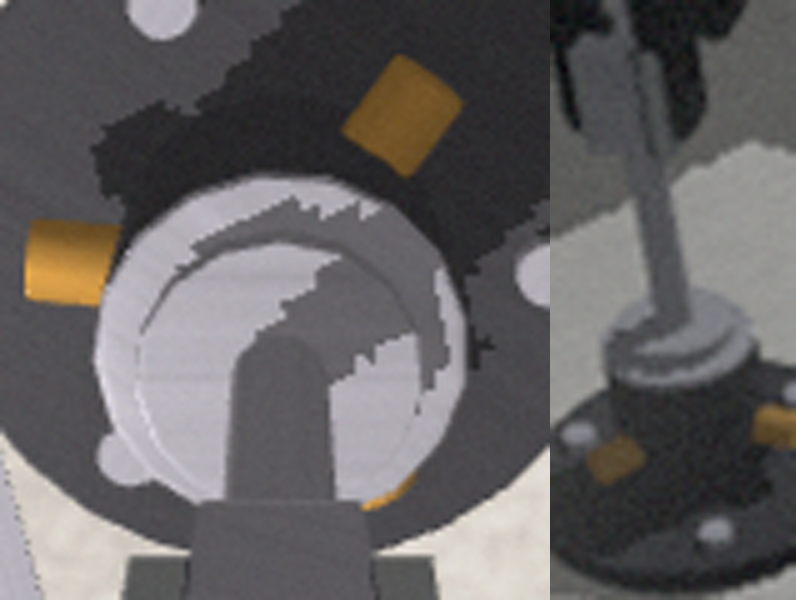

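The collar is flush on the rim and centred. 45 N is more than needed, so I'll ease off slightly.

move_arm:
  moves:
    - [0,0,0.7,0]
    - [0,0,0.7,0]
    - [0,0,0.7,0]
    - [0,0,0.7,0]
    - [0,0,0.7,0]
    - [0,0,0.7,0]

```text
clock: 13.15
position: [0.4617, -0.2627, 0.1474]
tool_rot: [3.141, -0.001, -0.21]
force: [-7.3, 2.8, 31.1]
grip_width: 0.0123
finger_force: 109.2
```

```bash
python3 -c "
from workcell import monitor,bot
s=monitor.observe();print(s['force'],s['qd'].round(4));print(bot.job_done())"
```

```text
[-7.27874425  2.7780797  31.13180733] [-0.0012 -0.0001 -0.0015  0.0002  0.0005 -0.0007  0.0008]
the job is handed in; nothing more can be done
None
```

The rod rest snapped into the base, its collar flush on the rim, and I handed the job in at about 13 s with the arm still gripping it (about 109 N) and pushing down with about 31 N; no verdict was returned.

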